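Open the wide port of a sealed logger housing

TASK

Unscrew the wider of the two black caps on the grey logger housing (anticlockwise, well over a third of a turn), keep hold of it as it comes free, lift it off, and set it down gently, open side down as it came off, inside the shallow steel tray. Let go of it there; do not drop it.

Things in the scene. Friction and masses are not known exactly. Their poses are not given: they have to be found in the camera images.
- cap: Wider black knurled cap: round, 51 mm across, 26 mm high, 60 g; grip it across at any yaw. Origin: centre of its underside (open rim), 1 mm above the housing's top at the start; z up, the screw axis. Turned anticlockwise from above it rises 3.2 mm per rad (20 mm a turn), so rise with it; free after 2.4 rad, up to 0.6 rad more does no harm. Stays put when let go: turn in one grip or two of 1.4 rad.
- housing: The fixed grey box under the caps, 176 mm (x) by 112 mm (y), 60 mm high. Origin: centre of its underside; z up. The wide cap sits on its top face 42 mm from the centre toward +x; a narrower black cap, 29 mm across and 27 mm high above the top face, which stays closed, sits 50 mm from the centre toward -x.
- port (a point): Centre of the threaded neck's foot, on the housing's flat top face, 60 mm above the bench; z up. The neck is 20 mm high and 38 mm across its coarse right-hand two-start thread; the cap turns easily on it. Once free (about 8 mm risen) the cap lifts straight off and is clear when its rim is 20 mm above this point.
- tray: Shallow open rectangular steel tray, fixed on the bench, 160 mm (x) by 130 mm (y), walls 16 mm high and 3 mm thick, floor 3 mm thick. Origin: centre of its underside; z up.

How it is judged:
On the way:
1. the wide cap is held by the gripper, upright and lifted clear above the neck (z of cap in the frame of port above 0.024 m and contact force between the fingers and cap above 0.5 N and angle between cap's own z axis and vertical below 0.35 rad), for 0.1 s.
At the end, for the whole second after the job is handed in: The wide cap lies flat on the tray's floor, anywhere inside the walls, open side down (within 10 degrees of upright), let go and at rest (x of cap in the frame of tray between -0.06 and 0.06 m and y of cap in the frame of tray between -0.045 and 0.045 m and z of cap in the frame of tray below 0.007 m and angle between cap's own z axis and vertical below 0.17 rad and linear speed of cap below 0.02 m/s); the robot touches nothing.
It fails at once if the cap is dropped: in the air, off the neck and more than 20 mm above the bench, without the gripper touching it, and falling faster than 0.3 m/s (distance between cap and port above 0.024 m and height (world z) of cap above 0.02 m and contact force between the fingers and cap below 0.01 N and linear speed of cap above 0.3 m/s).
It also fails if it takes over 42 s, if anything falls off the work surface, if the arm or the gripper's body presses on something with over 40 N, if the wrist force passes 120 N, or if a joint passes its speed limit or range.

ROBOT

A 6-joint arm with a two-finger parallel gripper is mounted at the origin on a cart in front of the work surface, level with it; the furniture and walls round the work are solid. World frame = base frame: x ahead of the robot, y to its left, z up, the work surface at z = 0. Lengths are in m, angles in rad, forces in N, time in s.
With the tool pointing down it reaches from about 0.225 to 0.875 m from the base axis. Payload 3.4 kg.
Tool frame: the origin (TCP) lies on the centre line of the jaws, within the pads' length; the fingertips stand 22 mm ahead of it and the grasp point (between the pads) lies 3 mm ahead of it; z points along the fingers, y is the line along which they close (so a half turn about z gives the same grasp; the last joint's range is limited). The gripper opens to 85 mm and grips with 20 to 120 N. Pads are 22 mm wide; open, the fingers measure 114 mm over their backs; the gripper's body (76 mm by 85 mm) begins 54 mm behind the grasp point. The pads swing forward as they close: fully open they stand 13 mm farther back than shut.
Start: joints at [1.123, 0.276, 1.505, -0, 1.361, -0.121], TCP at [0.185, 0.545, 0.253] pointing down, gripper open.
Joint ranges: [-2.89, 2.89], [-0.75, 2.08], [0.22, 2.7], [-1.18, 4.32], [0.11, 2.71], [-2.7, 2.7]. Speed limits (rad/s): [2.57, 2.57, 3.14, 3.14, 3.14, 3.14].

INTERFACE

Orientations are given as a unit quaternion [w, x, y, z].
In Python, from rig import manip, viewer, probe_bus gives the robot as it stands (manip), with the cameras (viewer) and the readings (probe_bus).
- The arm moves only by the shell command python3 steer.py 'ROWS' [OPENING] [FORCE]. ROWS is rows parted by semicolons, their numbers by spaces, 1 to 5 of them, each of 4 numbers: dx, dy, dz in m, then a turn about the tool's z in rad; each row shifts and turns the commanded pose from where the row before left it, along the tool's axes as they then stand; what a row does not reach is not made up. A row lasts 1/12 s, in which the tool goes at most 0.0417 m and 0.125 rad, less where a joint would pass 70% of its speed; a pose out of reach is approached as far as the arm can. OPENING is the finger opening in m, set as the command begins (- or left out keeps the last). The fingers move at their own pace and stop on an object; FORCE is the grip in N (left out, the last holds). Time passes only in rows, so rows that do not move let the fingers close. It prints the time, the measured TCP pose, the force, the opening and the grip force at its end.
- probe_bus.get_state(): the state, without advancing time (a new reading comes with each control period).
- viewer.get_image(name): name is "side" or "top" or "wrist"; returns a dict with "img" (480x640x3 uint8, red, green, blue), "camera_matrix" (3x3 intrinsics, pixels), "T" (4x4, takes a point from camera to world coordinates); the wrist camera has in their place "hand_eye" (4x4, takes a point from camera to tool coordinates, whose origin is the TCP and whose axes are the flange's). Camera axes: x right, y down, z forward; pixel columns grow to the right and rows downward; lengths in m; the calibration is good to about 2 mm. A picture is of the moment at which its call begins: read the wrist's pose just before it. There is no depth.
- manip.sign_off(): hands the job in; it is judged then, once.
The state is a dict: "clock": time; "qpos": joint angles; "qd": joint speeds; "effort": joint torques, N m; "position": TCP position; "ee_rot": TCP orientation; "contact_force": force on the tool from outside, world axes, zero at the start; "moment": the same for the moment, N m; "width": finger opening in m; "gripper_force": force on a finger pad.
Only numpy, scipy, OpenCV 4.12 (cv2) and the standard library are available. Lean on these libraries where they do the work, as an engineer would, in place of code of your own. Each camera call takes 0.05 s, during which the arm holds its last target. There are 200 camera calls.

## Working session

There is one attempt and no reset: what is moved stays moved. The work goes in short steps, Python scripts to look and compute and a shell command to move; the robot and the scene stay as the last step left them, time stands still between calls to the robot, and variables do not carry over. Pictures are saved under pics/ and viewed, at most 10 in all, crops included, and the job is handed in when it is done.

```bash
ls; mkdir -p pics; python3 - <<'E'
from rig import manip, viewer, probe_bus
import cv2,numpy as np
s=probe_bus.get_state();print({k:np.round(v,3).tolist() for k,v in s.items()})
a=[]
for n in("top","side"):
    r=viewer.get_image(n);np.savez(f"pics/{n}0.npz",**r);cv2.imwrite(f"pics/{n}0.png",r["img"][:,:,::-1]);print(n,r["camera_matrix"].round(1).tolist(),r["T"].round(3).tolist())
E
```

```text
pics
rig.py
steer.py
{'clock': 0.0, 'qpos': [1.123, 0.277, 1.506, -0.0, 1.361, -0.121], 'qd': [0.0, 0.001, 0.0, 0.001, -0.001, -0.001], 'effort': [0.0, -41.678, -24.581, 0.0, 0.011, -0.0], 'position': [0.184, 0.544, 0.252], 'ee_rot': [-0.0, 0.163, 0.987, -0.001], 'contact_force': [0.499, 0.153, 0.936], 'moment': [-0.013, 0.017, 0.006], 'gripper_force': 0.0, 'width': 0.085}
top [[466.1, 0.0, 317.1], [0.0, 466.1, 244.9], [0.0, 0.0, 1.0]] [[-0.02, -0.991, 0.135, 0.351], [-1.0, 0.023, 0.018, 0.032], [-0.021, -0.134, -0.991, 0.91], [0.0, 0.0, 0.0, 1.0]]
side [[597.3, 0.0, 314.9], [0.0, 597.3, 242.2], [0.0, 0.0, 1.0]] [[0.903, -0.265, 0.338, 0.173], [-0.429, -0.556, 0.711, -0.551], [-0.0, -0.788, -0.616, 0.61], [0.0, 0.0, 0.0, 1.0]]
```

View pics/top0.png

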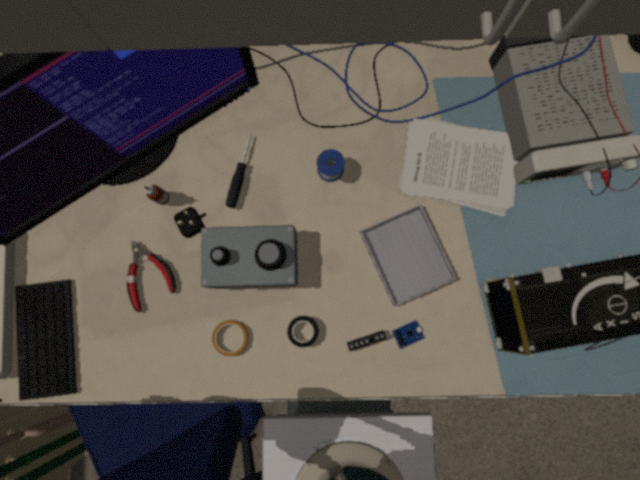

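View pics/side0.png

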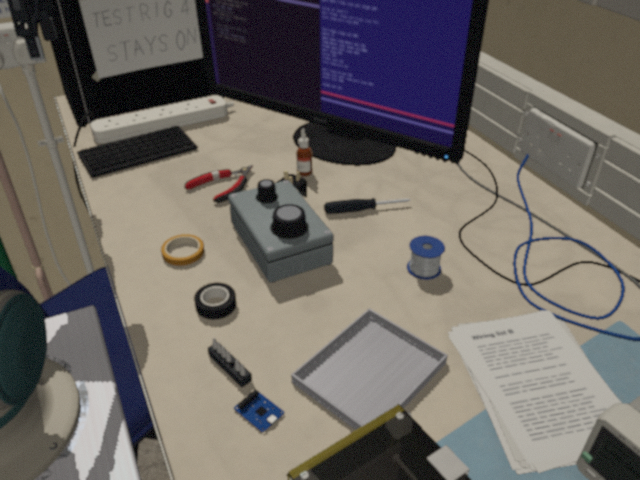

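The top view shows the housing at about (202–297, 226–288), the wide cap near (270,254), the narrow cap near (220,256) and the tray near (410,255), turned. In the side view the wide cap is near (290,220) and the tray near (370,368).

```bash
cat > h.py <<'E'
import numpy as np,cv2
def ray(K,T,uv):
    d=T[:3,:3]@np.linalg.solve(K,[uv[0],uv[1],1.]);return T[:3,3],d/np.linalg.norm(d)
def onplane(K,T,uv,z):
    o,d=ray(K,T,uv);return o+d*(z-o[2])/d[2]
def cross(r1,r2):
    (o1,d1),(o2,d2)=r1,r2
    t=np.linalg.lstsq(np.c_[d1,-d2],o2-o1,rcond=None)[0]
    p,q=o1+t[0]*d1,o2+t[1]*d2;return (p+q)/2,np.linalg.norm(p-q)
def proj(K,T,p):
    c=np.linalg.inv(T)@np.r_[p,1];return (K@c[:3])[:2]/c[2]
E
python3 - <<'E'
import numpy as np,cv2
o=[]
for n,(x0,y0,x1,y1) in {"top":(195,205,305,295),"side":(220,170,340,285)}.items():
    im=cv2.imread(f"pics/{n}0.png")[y0:y1,x0:x1]
    g=cv2.cvtColor(im,cv2.COLOR_BGR2GRAY)
    print(n,[int(np.percentile(g,p)) for p in(2,5,10,20,50,80)])
    big=cv2.resize(im,(400,380),interpolation=cv2.INTER_CUBIC)
    big=cv2.convertScaleAbs(big,alpha=1.8,beta=10);o.append(big)
cv2.imwrite("pics/crop0.png",np.hstack(o))
E
```

```text
top [13, 27, 50, 74, 95, 125]
side [15, 23, 48, 66, 107, 154]
```

View pics/crop0.png

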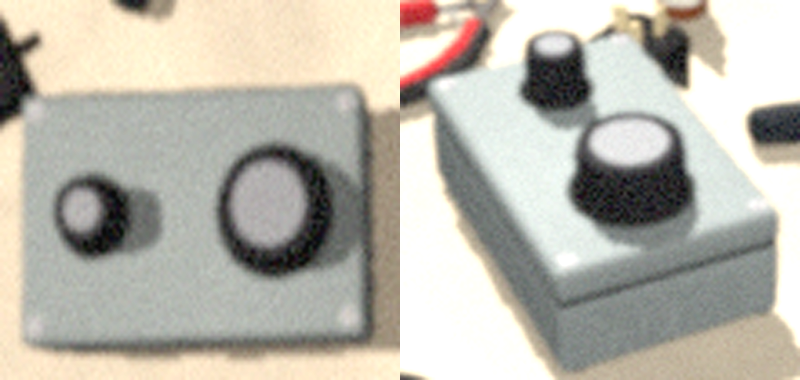

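The crop shows each cap with a light top disc: the wide one at about (268.7,253.1) in the top view and (289.6,212.4) in the side view. I'll triangulate the discs and the tray corners.

```bash
cat > m.py <<'E'
from h import *
C={}
for n,seeds in {"top":[(268.7,253.1),(217,254)],"side":[(289.6,212.4),(266,183)]}.items():
    r=np.load(f"pics/{n}0.npz");im=r["img"];S=8
    for k,(u,v) in enumerate(seeds):
        x0,y0=int(u)-20,int(v)-20
        g=cv2.cvtColor(im[y0:y0+41,x0:x0+41],cv2.COLOR_RGB2GRAY)
        g=cv2.GaussianBlur(g,(3,3),0)
        b=cv2.resize(g,None,fx=S,fy=S,interpolation=cv2.INTER_CUBIC)
        c=int((u-x0+.5)*S),int((v-y0+.5)*S);lev=b[c[1],c[0]]
        m=(b>0.5*(float(lev)+15)).astype(np.uint8)
        _,lab=cv2.connectedComponents(m,connectivity=4)
        mm=(lab==lab[c[1],c[0]]).astype(np.uint8)
        ct=max(cv2.findContours(mm,0,1)[0],key=cv2.contourArea)
        e=cv2.fitEllipse(ct);uv=((e[0][0]+.5)/S-.5+x0,(e[0][1]+.5)/S-.5+y0)
        C[n,k]=ray(r["camera_matrix"],r["T"],uv);print(n,k,lev,np.round(uv,2),np.round(np.array(e[1])/S,1))
P=[cross(C["top",k],C["side",k]) for k in(0,1)]
for p in P: print(np.round(p[0],4),"gap",round(p[1],4))
d=(P[0][0]-P[1][0])[:2];print("dist",np.linalg.norm(d),"yaw",np.arctan2(d[1],d[0]))
# tray silhouette
for n,s in {"top":(340,190,480,320),"side":(280,300,460,440)}.items():
    r=np.load(f"pics/{n}0.npz");x0,y0,x1,y1=s
    im=cv2.bilateralFilter(r["img"],5,30,3)[y0:y1,x0:x1];hsv=cv2.cvtColor(im,cv2.COLOR_RGB2HSV)
    m=((hsv[...,1]<45)).astype(np.uint8)
    m=cv2.morphologyEx(m,cv2.MORPH_OPEN,np.ones((5,5)))
    ct=max(cv2.findContours(m,0,1)[0],key=cv2.contourArea)
    e=cv2.minAreaRect(ct);print(n,"tray",cv2.contourArea(ct),np.round(e[0]+np.array([x0,y0]),1),e[1:])
    q=cv2.approxPolyDP(cv2.convexHull(ct),6,True)[:,0]+[x0,y0];print(q.tolist())
    for z in(0.016,0): print(z,[np.round(onplane(r["camera_matrix"],r["T"],p,z)[:2],3).tolist() for p in q])
E
python3 m.py
```

```text
top 0 92 [268.25 252.75] [20.7 21.1]
top 1 94 [216.73 254.17] [10.8 10.9]
side 0 125 [294.11 207.73] [33.7 45.8]
side 1 124 [266.   182.14] [46.6 48.5]
[0.4556 0.1308 0.098 ] gap 0.0123
[0.452  0.2248 0.0911] gap 0.0038
dist 0.09409521323145915 yaw -1.5322960819551932
top tray 5690.5 [407.5 254.8] ((85.48997497558594, 69.7707290649414), 65.37643432617188)
[[421, 205], [455, 280], [393, 305], [360, 230]]
0.016 [[0.547, -0.156], [0.399, -0.213], [0.355, -0.093], [0.5, -0.036]]
0 [[0.55, -0.159], [0.4, -0.217], [0.355, -0.096], [0.503, -0.037]]
side tray 12037.5 [361.1 361.4] ((139.91134643554688, 119.98703002929688), 36.02737808227539)
[[369, 300], [448, 356], [409, 404], [351, 428], [280, 376], [280, 354], [336, 305]]
0.016 [[0.511, -0.02], [0.552, -0.156], [0.466, -0.198], [0.387, -0.197], [0.342, -0.092], [0.356, -0.059], [0.464, -0.009]]
0 [[0.52, -0.006], [0.562, -0.145], [0.473, -0.188], [0.393, -0.188], [0.347, -0.08], [0.361, -0.046], [0.471, 0.006]]
```

```bash
sed -i 's/0.5\*(float(lev)+15)/(0.5*(float(lev)+15) if n=="top" else 0.8*lev)/' m.py; python3 m.py | head -8; python3 - <<'E'
from h import *
r=np.load("pics/side0.npz")
g=cv2.cvtColor(r["img"],cv2.COLOR_RGB2GRAY);print(g[200:226,[280,285,290,295,300]].T)
E
```

```text
top 0 92 [268.25 252.75] [20.7 21.1]
top 1 94 [216.73 254.17] [10.8 10.9]
side 0 125 [288.41 212.38] [13.  22.5]
side 1 124 [266.25 182.53] [44.8 50.3]
[0.4523 0.1334 0.0895] gap 0.003
[0.4523 0.225  0.0902] gap 0.0041
dist 0.09155099145542715 yaw -1.5708825964574533
top tray 5690.5 [407.5 254.8] ((85.48997497558594, 69.7707290649414), 65.37643432617188)
[[126 123 123 124 113  94  69  73  98 119 121 126 127 127 127 123 117 101
   75  51  40  31  12  12  23  25]
 [126 127 121 111  86  74  98 117 125 129 125 126 126 126 126 124 127 124
  118  96  63  41  23  16  22  23]
 [126 125 121 109  85  82 109 120 123 123 125 127 125 122 124 123 125 124
  119  99  65  37  25  15  19  22]
 [125 127 126 118  99  77  85 108 121 127 123 125 122 124 120 123 125 117
   92  62  41  23  20  12  16  18]
 [124 119 123 123 124 120  96  69  47  62  84  92  99  91  86  70  50  42
   30  27  21  17  21  18   9  12]]
```

```bash
python3 steer.py '-0.032 -0.025 0 0;-0.032 -0.025 0 0;-0.032 -0.025 0 0;-0.032 -0.025 0 0;-0.032 -0.025 0 0'; python3 steer.py '-0.032 -0.025 0 0;-0.032 -0.025 0 0;-0.032 -0.025 0 0;-0.032 -0.025 0 0;-0.032 -0.025 0 0'; python3 steer.py '-0.032 -0.025 0 0;-0.032 -0.025 0 0;0 0 0 0;0 0 0 0'
python3 - <<'E'
from rig import manip, viewer, probe_bus
from h import *
from scipy.spatial.transform import Rotation as Ro
s=probe_bus.get_state();r=viewer.get_image("wrist");print(s["qpos"])
T=np.eye(4);w=s["ee_rot"];T[:3,:3]=Ro.from_quat([w[1],w[2],w[3],w[0]]).as_matrix();T[:3,3]=s["position"];T=T@r["hand_eye"]
np.savez("pics/w1.npz",img=r["img"],camera_matrix=r["camera_matrix"],T=T)
print(r["hand_eye"].round(3).tolist(),r["camera_matrix"].tolist());print("pred",[proj(r["camera_matrix"],T,p).round(1).tolist() for p in([.4545,.133,.087],[.452,.225,.087])])
cv2.imwrite("pics/w1.png",r["img"][:,:,::-1])
E
```

```text
clock: 0.52
position: [0.2963, 0.3731, 0.2529]
ee_rot: [-0.0, 0.162, 0.987, -0.0]
contact_force: [0.9, 0.3, -0.0]
width: 0.0858
gripper_force: 0.0
clock: 0.93
position: [0.4078, 0.2032, 0.2532]
ee_rot: [-0.0, 0.163, 0.987, 0.0]
contact_force: [0.4, 0.7, -0.2]
width: 0.0857
gripper_force: 0.0
clock: 1.27
position: [0.4528, 0.1354, 0.2528]
ee_rot: [-0.001, 0.165, 0.986, -0.0]
contact_force: [-0.9, 0.4, 0.2]
width: 0.0856
gripper_force: 0.0
[ 1.43048521e-01  1.21540700e-01  1.70908524e+00  2.87424788e-04
  1.31202192e+00 -1.09627206e+00]
[[-0.0, -0.949, -0.315, 0.081], [1.0, -0.001, 0.001, 0.001], [-0.001, -0.315, 0.949, -0.12], [0.0, 0.0, 0.0, 1.0]] [[431.93015207272003, 0.0, 315.2379523486759], [0.0, 431.93015207272003, 242.1984990448196], [0.0, 0.0, 1.0]]
pred [[311.5, 226.1], [440.9, 179.4]]
```

View pics/w1.png

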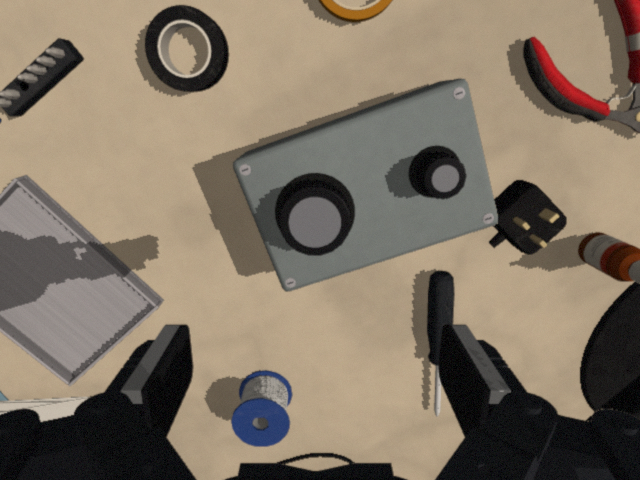

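The wrist view shows the wide cap's top disc at about (315,222), the narrow one at (446,178), and the tray at left. I'll intersect these with the top-view rays.

```bash
cat > disc.py <<'E'
from h import *
def disc(r,u,v,f=.75,S=4,R=45):
    x0,y0=int(u)-R,int(v)-R
    g=cv2.cvtColor(r["img"][y0:y0+2*R+1,x0:x0+2*R+1],cv2.COLOR_RGB2GRAY)
    b=cv2.resize(cv2.GaussianBlur(g,(3,3),0),None,fx=S,fy=S,interpolation=cv2.INTER_CUBIC)
    c=int((u-x0+.5)*S),int((v-y0+.5)*S)
    lab=cv2.connectedComponents((b>f*b[c[1],c[0]]).astype(np.uint8),connectivity=4)[1]
    ct=max(cv2.findContours((lab==lab[c[1],c[0]]).astype(np.uint8),0,1)[0],key=cv2.contourArea)
    e=cv2.fitEllipse(ct);return np.array([(e[0][0]+.5)/S-.5+x0,(e[0][1]+.5)/S-.5+y0]),np.array(e[1])/S
E
python3 - <<'E'
from disc import *
w,t,s=[np.load(f"pics/{n}.npz") for n in("w1","top0","side0")]
R=lambda r,uv:ray(r["camera_matrix"],r["T"],uv)
for a,b,c in(((315,222),(268.25,252.75),(288.41,212.38)),((446,178),(216.73,254.17),None)):
    uv,ax=disc(w,*a);print(uv.round(1),ax.round(1))
    p,g=cross(R(w,uv),R(t,b));print("w-t",p.round(4),g.round(4))
    if c:
        p,g=cross(R(w,uv),R(s,c));print("w-s",p.round(4),g.round(4))
    print("w plane",onplane(w["camera_matrix"],w["T"],uv,.087).round(4),"t plane",onplane(t["camera_matrix"],t["T"],b,.087).round(4))
E
```

```text
[314.4 221.8] [49.6 51.4]
w-t [0.4523 0.1352 0.0836] 0.0018
w-s [0.4535 0.1357 0.0873] 0.0026
w plane [0.4522 0.1359 0.087 ] t plane [0.4512 0.1342 0.087 ]
[445. 178.] [24.9 27.3]
w-t [0.4498 0.2252 0.0949] 0.0015
w plane [0.452  0.2278 0.087 ] t plane [0.4507 0.2264 0.087 ]
```

```bash
R='0 0 0.0065 0.125;0 0 0.0065 0.125;0 0 0.0065 0.125;0 0 0.0065 0.125;0 0 0.0065 0.125'; echo; python3 steer.py '0 0 0.0065 0.125;0 0 0.0065 0.125;0 0 0.0065 0.125;0 0 0.0065 0.125;0 0 0.0065 0.125' >/dev/null;  python3 steer.py '0 0 0.0065 0.125;0 0 0.0065 0.125;0 0 0.0065 0.125;0 0 0.0065 0.125;0 0 0.0065 0.125' >/dev/null;  python3 steer.py '0 0 0.0065 0.125;0 0 0.0065 0.125;0 0 0.0065 0.125;0 0 0.0065 0.125;0 0 0.0065 0.125' >/dev/null;  python3 steer.py '0 0 0.0065 0.125;0 0 0.0065 0.125;0 0 0.0065 0.125;0 0 0.0065 0.125;0 0 0.0065 0.125' ; python3 steer.py '0 0 0 0;0 0 0 0'
python3 - <<'E'
from rig import manip, viewer, probe_bus
from disc import *
from scipy.spatial.transform import Rotation as Ro
s=probe_bus.get_state();r=viewer.get_image("wrist");print(s["qpos"].round(3) if hasattr(s["qpos"],"round") else s["qpos"])
T=np.eye(4);w=s["ee_rot"];T[:3,:3]=Ro.from_quat([w[1],w[2],w[3],w[0]]).as_matrix();T[:3,3]=s["position"];print(T[:3,:3].round(3).tolist());T=T@r["hand_eye"]
np.savez("pics/w2.npz",img=r["img"],camera_matrix=r["camera_matrix"],T=T)
print("pred",proj(r["camera_matrix"],T,[.4525,.1352,.087]).round(1))
cv2.imwrite("pics/w2.png",r["img"][:,:,::-1])
E
```

```text
clock: 2.98
position: [0.4506, 0.1391, 0.123]
ee_rot: [-0.0, 0.988, 0.155, -0.0]
contact_force: [0.5, -0.6, -0.2]
width: 0.0854
gripper_force: 0.0
clock: 3.15
position: [0.4508, 0.1385, 0.1231]
ee_rot: [-0.0, 0.987, 0.159, -0.001]
contact_force: [-0.2, -0.2, 0.2]
width: 0.0856
gripper_force: 0.0
[1.500e-01 2.390e-01 1.917e+00 1.000e-03 9.870e-01 1.400e+00]
[[0.949, 0.315, -0.001], [0.315, -0.949, 0.0], [-0.001, -0.001, -1.0]]
pred [325.8 311.5]
```

View pics/w2.png

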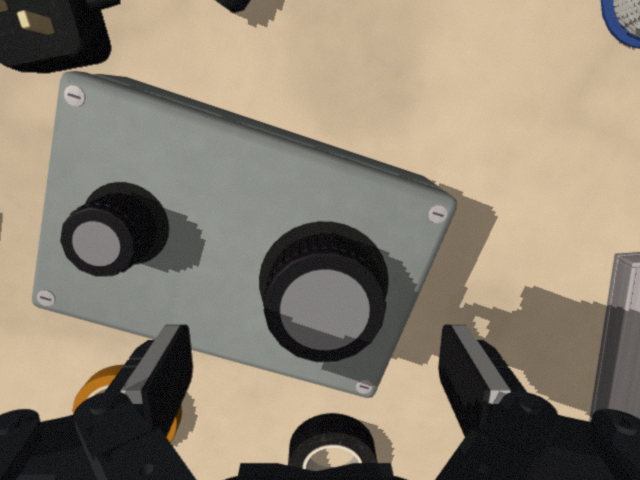

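The cap's disc is at about (325,309), against a prediction of (326,311). I need a shift of about 3.7 mm along tool y and then the descent.

```bash
python3 steer.py '0.0006 0.0037 0.005 0;0 0 0.01 0;0 0 0.01 0;0 0 0.008 0;0 0 0 0'; python3 steer.py '0 0 0.005 0;0 0 0.002 0;0 0 0 0'
```

```text
clock: 3.62
position: [0.4526, 0.1337, 0.089]
ee_rot: [-0.0, 0.988, 0.157, -0.001]
contact_force: [-0.2, -0.3, 0.3]
width: 0.0855
gripper_force: 0.0
clock: 3.87
position: [0.4536, 0.1338, 0.0831]
ee_rot: [-0.0, 0.988, 0.157, -0.0]
contact_force: [0.0, -0.1, -0.1]
width: 0.085
gripper_force: 0.0
```

```bash
python3 steer.py '-0.0005 -0.001 0 0;0 0 0 0;0 0 0 0;0 0 0 0;0 0 0 0' 0.04 40; python3 steer.py '0 0 0 0;0 0 0 0;0 0 0 0;0 0 0 0;0 0 0 0'
```

```text
clock: 4.28
position: [0.4531, 0.1348, 0.0839]
ee_rot: [-0.0, 0.988, 0.157, 0.0]
contact_force: [-2.0, 0.1, 4.9]
width: 0.049
gripper_force: 41.0
clock: 4.7
position: [0.4531, 0.1348, 0.0839]
ee_rot: [-0.0, 0.988, 0.157, 0.0]
contact_force: [-0.7, -0.6, 5.9]
width: 0.0489
gripper_force: 41.1
```

```bash
python3 steer.py '0 0 -0.0004 -0.12;0 0 -0.0004 -0.12;0 0 -0.0004 -0.12;0 0 -0.0004 -0.12;0 0 -0.0004 -0.12'; python3 steer.py '0 0 -0.0004 -0.12;0 0 -0.0004 -0.12;0 0 -0.0004 -0.12;0 0 -0.0004 -0.12;0 0 -0.0004 -0.12'; python3 -c "
from rig import manip, viewer, probe_bus;s=probe_bus.get_state();print(s['qpos'],s['moment'])"
```

```text
clock: 5.12
position: [0.4529, 0.1352, 0.0851]
ee_rot: [-0.001, 0.896, 0.444, 0.0]
contact_force: [-0.2, 2.3, -1.4]
width: 0.0492
gripper_force: 41.4
clock: 5.53
position: [0.4525, 0.1354, 0.087]
ee_rot: [-0.001, 0.725, 0.689, 0.0]
contact_force: [-1.1, 3.5, -0.6]
width: 0.0492
gripper_force: 41.4
[0.14204086 0.28581432 1.96397011 0.00224662 0.8922512  0.19167786] [ 0.52770151  0.05304797 -0.01982712]
```

```bash
python3 steer.py '0 0 -0.0004 -0.12;0 0 -0.0004 -0.12;0 0 -0.0004 -0.12;0 0 -0.0004 -0.12;0 0 -0.0004 -0.12'; python3 steer.py '0 0 -0.0004 -0.12;0 0 -0.0004 -0.12;0 0 -0.0004 -0.12;0 0 -0.0004 -0.12;0 0 -0.0004 -0.12';python3 steer.py '0 0 -0.0004 -0.12;0 0 -0.0004 -0.12;0 0 -0.0004 -0.12;0 0 0 0'; python3 -c "
from rig import manip, viewer, probe_bus;s=probe_bus.get_state();print(s['qpos'],s['moment'])"
```

```text
clock: 5.95
position: [0.4521, 0.1353, 0.0889]
ee_rot: [-0.001, 0.489, 0.872, 0.0]
contact_force: [-1.2, 3.9, -1.0]
width: 0.0493
gripper_force: 41.5
clock: 6.37
position: [0.4519, 0.1352, 0.0909]
ee_rot: [-0.001, 0.209, 0.978, 0.0]
contact_force: [-0.9, 2.1, -1.6]
width: 0.0492
gripper_force: 41.5
clock: 6.7
position: [0.4518, 0.1347, 0.0921]
ee_rot: [-0.001, 0.032, 0.999, -0.0]
contact_force: [-2.3, 0.5, -0.3]
width: 0.0492
gripper_force: 41.5
[ 1.41769692e-01  2.78726596e-01  1.95799933e+00  4.71186226e-04
  9.07135725e-01 -1.36437420e+00] [ 0.04188976  0.36392615 -0.01424885]
```

```bash
python3 steer.py '0 0 -0.003 0;0 0 -0.005 0;0 0 -0.005 0;0 0 -0.005 0;0 0 0 0'; python3 steer.py '0 0 -0.008 0;0 0 -0.012 0;0 0 -0.012 0;0 0 -0.01 0;0 0 0 0'
python3 - <<'E'
from rig import manip, viewer, probe_bus
import numpy as np,cv2
s=probe_bus.get_state();r=viewer.get_image("side");cv2.imwrite("pics/s3.png",r["img"][120:340,150:450,::-1])
E
```

```text
clock: 7.12
position: [0.4544, 0.1348, 0.112]
ee_rot: [0.002, 0.034, 0.999, 0.0]
contact_force: [0.8, 0.3, -0.9]
width: 0.049
gripper_force: 41.7
clock: 7.53
position: [0.4545, 0.1349, 0.1548]
ee_rot: [0.002, 0.034, 0.999, 0.0]
contact_force: [0.8, -0.7, -1.2]
width: 0.0491
gripper_force: 41.7
```

View pics/s3.png

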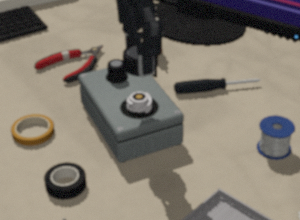

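The neck is bare and the cap is in the gripper. Next I carry it to the tray centre at about (0.450,-0.1245).

```bash
python3 steer.py '-0.001 -0.02 0 0;-0.002 -0.03 0 0;-0.002 -0.035 0 0;-0.002 -0.035 0 0;-0.002 -0.035 0 0'; python3 steer.py '-0.002 -0.035 0 0;-0.001 -0.035 0 0;-0.001 -0.024 0 0;0 -0.01 0 0;0 0 0 0'
python3 - <<'E'
from rig import manip, viewer, probe_bus
from h import *
s=probe_bus.get_state();print(s["qpos"])
r=viewer.get_image("top");print(r["T"][2,3])
w=np.load("pics/w1.npz")
# rim corners seen by wrist at height .016 (pixels from w1 picture)
for p in((163,301),(70,384),(22,176)): print(onplane(w["camera_matrix"],w["T"],p,.016).round(3))
r=viewer.get_image("side");cv2.imwrite("pics/s4.png",r["img"][:,:,::-1])
E
```

```text
clock: 8.0
position: [0.4508, -0.0218, 0.152]
ee_rot: [-0.0, 0.033, 0.999, 0.0]
contact_force: [0.7, -0.2, -1.3]
width: 0.0493
gripper_force: 41.7
clock: 8.42
position: [0.4484, -0.1264, 0.152]
ee_rot: [-0.0, 0.035, 0.999, -0.0]
contact_force: [0.8, 1.4, -1.7]
width: 0.0491
gripper_force: 41.7
[-4.24171976e-01  1.98140117e-01  1.88691226e+00 -3.25263953e-04
  1.05712307e+00 -1.92450574e+00]
0.909592051290373
[ 0.497 -0.025  0.016]
[ 0.548 -0.15   0.016]
[ 0.355 -0.087  0.016]
```

View pics/s4.png

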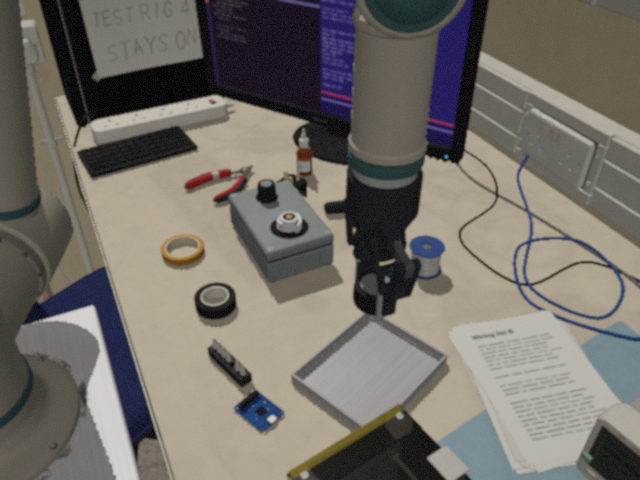

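The cap is held upright at about (375,293), above the tray. Lowering now.

```bash
python3 steer.py '0 0 0.015 0;0 0 0.03 0;0 0 0.03 0;0 0 0.025 0;0 0 0.01 0'; python3 steer.py '0 0 0 0;0 0 0.004 0;0 0 0.004 0;0 0 0.002 0;0 0 0 0'
```

```text
clock: 8.93
position: [0.4462, -0.1216, 0.0396]
ee_rot: [-0.003, 0.032, 0.999, 0.002]
contact_force: [-0.3, 0.5, -0.8]
width: 0.0495
gripper_force: 41.7
clock: 9.35
position: [0.4489, -0.1244, 0.0329]
ee_rot: [0.0, 0.033, 0.999, -0.0]
contact_force: [0.3, 0.5, -0.1]
width: 0.0493
gripper_force: 41.8
```

```bash
python3 steer.py '0 0 0.002 0;0 0 0.002 0;0 0 0.001 0;0 0 0 0;0 0 0 0'; python3 steer.py '0 0 0.001 0;0 0 0 0;0 0 0 0'
```

```text
clock: 9.77
position: [0.4486, -0.1247, 0.0275]
ee_rot: [0.0, 0.034, 0.999, 0.0]
contact_force: [-0.7, -0.0, -0.6]
width: 0.0493
gripper_force: 41.8
clock: 10.02
position: [0.4486, -0.1246, 0.0264]
ee_rot: [-0.0, 0.033, 0.999, 0.0]
contact_force: [-0.2, 0.1, -0.6]
width: 0.0492
gripper_force: 41.8
```

```bash
python3 steer.py '0 0 0.0007 0;0 0 0 0;0 0 0 0'; python3 steer.py '0 0 0.0007 0;0 0 0 0;0 0 0 0'
```

```text
clock: 10.27
position: [0.4487, -0.1247, 0.0261]
ee_rot: [0.0, 0.033, 0.999, -0.0]
contact_force: [-0.4, 0.8, 3.2]
width: 0.0493
gripper_force: 42.0
clock: 10.52
position: [0.4487, -0.1246, 0.026]
ee_rot: [0.0, 0.033, 0.999, -0.0]
contact_force: [-2.0, 1.4, 11.3]
width: 0.049
gripper_force: 42.6
```

The upward force has risen to 11 N and z has stopped, so the cap is on the floor. Releasing.

```bash
python3 steer.py '0 0 -0.0005 0;0 0 0 0;0 0 0 0;0 0 0 0;0 0 0 0' 0.07; python3 steer.py '0 0 -0.004 0;0 0 -0.01 0;0 0 -0.02 0;0 0 -0.03 0;0 0 -0.03 0';  python3 steer.py '0 0 -0.03 0;0 0 -0.03 0;0 -0 0 0;0 0 0 0'
python3 - <<'E'
from rig import manip, viewer, probe_bus
from h import *
from scipy.spatial.transform import Rotation as Ro
s=probe_bus.get_state();r=viewer.get_image("wrist")
T=np.eye(4);w=s["ee_rot"];T[:3,:3]=Ro.from_quat([w[1],w[2],w[3],w[0]]).as_matrix();T[:3,3]=s["position"];T=T@r["hand_eye"]
np.savez("pics/w5.npz",img=r["img"],camera_matrix=r["camera_matrix"],T=T)
a=cv2.resize(r["img"],(400,300));b=viewer.get_image("side")["img"][250:450,200:467]
cv2.imwrite("pics/e5.png",np.hstack([a,cv2.resize(b,(400,300))])[:,:,::-1])
E
```

```text
clock: 10.93
position: [0.4485, -0.1246, 0.0254]
ee_rot: [-0.0, 0.033, 0.999, 0.0]
contact_force: [0.5, -0.3, -0.1]
width: 0.07
gripper_force: 0.0
clock: 11.35
position: [0.4478, -0.1243, 0.1201]
ee_rot: [-0.001, 0.033, 0.999, 0.001]
contact_force: [1.3, 0.3, 0.3]
width: 0.0702
gripper_force: 0.0
clock: 11.68
position: [0.4496, -0.1251, 0.1815]
ee_rot: [0.002, 0.033, 0.999, -0.001]
contact_force: [-0.4, -0.2, -0.7]
width: 0.0698
gripper_force: 0.0
```

View pics/e5.png

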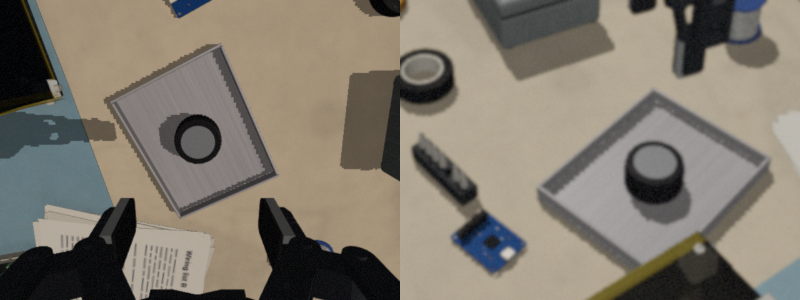

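Both views show the cap upright near the tray's centre, at (198,140) in the left half and (655,172) in the right half. The gripper is well clear.

```bash
python3 -c "
from rig import manip, viewer, probe_bus;print(manip.sign_off())"
```

```text
the job is handed in; nothing more can be done
None
```

I unscrewed the wide cap (about 2.76 rad anticlockwise), lifted it off and set it upright near the tray's centre. I let go, backed the gripper clear and handed the job in at about 12 s; sign-off returned no verdict.

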